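Dock the painting on the copy stand and bring its lamp round

TASK

Slide the painted panel flat along the table, without lifting it, into the bay of the copy stand until it is fully home against the rubber stops and its front edge holds the orange switch lever pressed; do not touch the lever with the robot. Then slide the hanging lamp along its bent rail, round the corners, until its collar is up against the red stop above the panel. Leave the bottles, jars, brush pot and mug where they stand.

Things in the scene. Friction and masses are not known exactly. Their poses are not given: they have to be found in the camera images.
- panel: plywood panel with a paper of six painted spots, 120 (x) x 150 (y) x 16 mm thick, about 0.5 kg, loose on the table; too wide for the gripper, so push it by its edges. Origin: centre of its underside; z up. It goes in +y edge first, its y along the stand's y; it starts within 0.65 rad of that
- stand: fixed copy stand; its bay has no raised floor. Origin: on the table where the panel's origin lies (within 3 mm) when home. +y: the way the panel goes in; +x: rail side, away from the robot. Two aluminium guides 22 mm high, inner faces x = +-63 mm, y -30 to 120 mm. Two black rubber stops at x = +-52, front faces y = 77. Black switch housing at (-36, 102), 50 mm high. The lamp rail is part of it.
- rail_start (a point): top of the rail's post, at stand (150, -165, 150) mm: 8 mm radius post on a foot of 40 mm radius, 12 mm high. The rail is a level steel bar of 4 mm radius, its axis 150 mm above the table, held by this post only. It runs straight along stand +y to (150, -21) mm
- rail_bend (a point): on the rail's axis halfway, at stand (125, 25, 150) mm. Here the rail runs diagonally: after (150, -21) it bends left with 50 mm radius to (135, 14), goes straight to (115, 35), bends left again with 50 mm radius to (79, 50), then runs straight along stand -x to the red stop disc (40 mm diameter), whose face is at (-30, 50) mm
- mouth (a point): middle of the bay's mouth, at stand (0, -80, 8) mm; axes as the stand's. Yellow flares 22 mm high narrow the inner width from about 174 mm at y = -80 to 127 mm at y = -30 mm
- lever (a joint): hinged limit-switch lever at the closed end of the bay (rad): 0 released, about 0.45 with the panel against the stops; it counts as pressed above 0.36 (panel within 5 mm of the stops). Light return spring (under 1 N at the tip), vertical axis at stand (-35, 90) mm, orange 60 mm arm 5 to 15 mm above the table.
- lever_tip (a point): centre of the red roller (14 mm diameter) at the tip of the switch lever, on its upper side; when released it is at stand (15, 56) mm, when pressed it swings towards +y
- lamp: lamp hanging on the rail by a wooden ring: 50 mm outside, 20 mm inside diameter, 24 mm long along the rail; aluminium shade (60 mm diameter) 24 to 70 mm below. 0.15 kg, slides loosely. Origin: ring centre, 6 mm below the rail's axis; y along the rail. Starts on the first straight, stand y -95 to -35 mm. Fingers astride the rail, 30 mm apart, can push the ring's end face from behind
- lamp_stop (a point): where the collar's centre lies when it rests against the red stop, at stand (-18, 50, 144) mm
- white_bottle: white bottle with red cap, diameter 44 mm, 105 mm tall; stands loose on the table, not to be disturbed. Origin: centre of its underside.
- yellow_bottle: yellow bottle with black cap, diameter 44 mm, 85 mm tall; stands loose on the table, not to be disturbed. Origin: centre of its underside.
- violet_jar: dark violet jar with black cap, diameter 44 mm, 60 mm tall; stands loose on the table, not to be disturbed. Origin: centre of its underside.
- ink_jar: low amber ink jar with white cap, diameter 40 mm, 45 mm tall, standing under the lamp rail; stands loose on the table, not to be disturbed. Origin: centre of its underside.
- brush_pot: blue pot of brushes, diameter 72 mm, 85 mm tall, brushes to 165 mm; stands loose on the table, not to be disturbed. Origin: centre of its underside.
- green_jar: green paint jar with white cap, diameter 56 mm, 75 mm tall; stands loose on the table, not to be disturbed. Origin: centre of its underside.
- mug: white mug, diameter 76 mm, 85 mm tall, handle at its +y; stands loose on the table, not to be disturbed. Origin: centre of its underside.

How it is judged:
On the way, in this order (a step that is already met when the one before it is completed fails the run):
1. the panel is home in the bay, flat, its edge holding the lever pressed (value of joint lever above 0.36 rad and x of panel in the frame of stand between -0.008 and 0.008 m and y of panel in the frame of stand above -0.006 m and angle between the y axis of panel and the y axis of stand, either way round below 0.07 rad and height (world z) of panel below 0.006 m and angle between panel's own z axis and vertical below 0.06 rad), for 0.2 s.
2. the lamp's collar is at the red stop (distance between lamp and lamp_stop below 0.012 m), for 0.2 s.
At the end, for the whole second after the job is handed in: The panel lies flat in the bay, centred within 8 mm, square within 0.07 rad, its origin no more than 6 mm short of the bay's centre, and the lever is pressed beyond 0.36 rad by it; the lamp's collar centre is within 12 mm of its place at the red stop; panel and lamp are at rest (all of step 1 and distance between lamp and lamp_stop below 0.012 m and linear speed of panel below 0.01 m/s and linear speed of lamp below 0.03 m/s); the robot touches nothing.
It fails at once if the robot touches the switch lever (contact force between any of the fingers, the arm and lever above 0.3 N).
It fails at once if the panel is lifted or tipped off the table (over 12 mm or 0.15 rad) (height (world z) of panel above 0.012 m or angle between panel's own z axis and vertical above 0.15 rad).
It fails at once if a bystander is shifted by more than 20 mm or tipped over (distance of any of white_bottle, yellow_bottle, violet_jar, ink_jar, brush_pot, green_jar, mug from where it was at the start of the episode above 0.02 m or angle between any of white_bottle, yellow_bottle, violet_jar, ink_jar, brush_pot, green_jar, mug's own z axis and vertical above 0.4 rad).
It also fails if it takes over 72 s, if anything falls off the work surface, if the arm or the gripper's body presses on something with over 40 N, if the wrist force passes 120 N, or if a joint passes its speed limit or range.

ROBOT

A 6-joint arm with a two-finger parallel gripper is mounted at the origin on the work surface. World frame = base frame: x ahead of the robot, y to its left, z up, the work surface at z = 0. Lengths are in m, angles in rad, forces in N, time in s.
With the tool pointing down it reaches from about 0.4 to 0.925 m from the base axis. Payload 12.5 kg.
Tool frame: the origin (TCP) lies where the fingers leave the gripper's body, on its centre line; the fingertips stand 78 mm ahead of it and the grasp point (between the pads) lies 59 mm ahead of it; z points along the fingers, y is the line along which they close (so a half turn about z gives the same grasp; the last joint's range is limited). The gripper opens to 95 mm and grips with 3 to 60 N. Pads are 20 mm wide; open, the fingers measure 119 mm over their backs; the gripper's body (75 mm by 180 mm) begins 59 mm behind the grasp point.
Start: joints at [-1.423, 0.491, 1.559, -0, 1.092, -0.106], TCP at [0.157, -0.605, 0.292] pointing down, gripper open.
Joint ranges: [-3.1, 3.1], [-0.84, 2.19], [0.05, 2.79], [-1.13, 4.28], [0.06, 2.93], [-2.69, 2.69]. Speed limits (rad/s): [2.22, 2.22, 2.79, 3.14, 3.14, 3.14].

INTERFACE

Orientations are given as a unit quaternion [x, y, z, w].
In Python, from cell import bot gives the robot as it stands.
- The arm moves only by the tool tcp_steps, called after "Emit:" as a command line: name --pt "numbers of a row" for each row, then --argument value for the rest. Schema: {"type":"object","properties":{"moves":{"type":"array","items":{"type":"array","items":{"type":"number"},"minItems":7,"maxItems":7},"minItems":1,"maxItems":10},"clamp_n":{"type":"number"},"only":{"type":"string"},"quiet":{"type":"boolean"},"lines":{"type":"string"}},"required":["moves"],"additionalProperties":false}. moves is a list of rows, 1 to 10 of them, each of 7 numbers: a rotation vector rx, ry, rz in shares of pi/2 rad (1.0 is pi/2 rad), then dx, dy, dz in shares of 0.6 m (1.0 is 0.6 m), then the finger opening in m; each row is the pose to reach, as a shift and turn from the pose commanded when the call began, along the tool's axes at that moment; what a row does not reach only later rows make up. A row lasts 1/10 s, in which the tool goes at most 0.05 m and 0.15 rad, less where a joint would pass 70% of its speed; a pose out of reach is approached as far as the arm can. The fingers move at their own pace and stop on an object; clamp_n is the grip in N (left out, the last holds). Time passes only in rows, so rows that do not move let the fingers close. The tool returns the time, the measured TCP pose, the force, the opening and the grip force at its end. only (a regular expression) keeps the lines of the reply that match it, lines (a string "A,B") keeps lines A to B, and quiet returns only ok. A shift or turn number past 1, either way, is cut back to 1. Input that does not fit is refused with a message, and nothing moves.
- bot.state(): the state, without advancing time (a new reading comes with each control period).
- bot.get_image(name): name is "scene" or "side" or "wrist"; returns the picture (384x512x3 uint8, red, green, blue); there is no depth.
- bot.get_calibration(name): a dict with "vertical_fov" (degrees; the focal length in pixels is half the picture's height over the tangent of half this angle, whatever the lens; pixels are square), "cx", "cy" (the principal point, pixels), "R" (3x3) and "t" (3): a world point X has camera coordinates R X + t; the wrist camera has in their place "hand_eye" (4x4, takes a point from camera to tool coordinates, whose origin is the TCP and whose axes are the flange's). Camera axes: x right, y down, z forward; pixel columns grow to the right and rows downward; lengths in m; the calibration is good to about 2 mm. The wrist camera is an equidistant fisheye: a pixel r from the principal point sees the ray r / f radians off the axis. A picture is of the moment at which its call begins: read the wrist's pose just before it. get_calibration takes no time and is no camera call.
- bot.sign_off(): hands the job in; it is judged then, once.
The state is a dict: "time_s": time; "qpos": joint angles; "dq": joint speeds; "effort": joint torques, N m; "position": TCP position; "eef_rot": TCP orientation; "ft_force": force on the tool from outside, world axes, zero at the start; "moment": the same for the moment, N m; "grip_width": finger opening in m; "gripper_force": force on a finger pad.
Only numpy, scipy, OpenCV 4.12 (cv2) and the standard library are available. Lean on these libraries where they do the work, as an engineer would, in place of code of your own. Each camera call takes 0.05 s, during which the arm holds its last target. There are 200 camera calls.

## Working session

There is one attempt and no reset: what is moved stays moved. The work goes in short steps, Python scripts to look and compute and a tool call to move; the robot and the scene stay as the last step left them, time stands still between calls to the robot, and variables do not carry over. Pictures are saved under pics/ and viewed, at most 14 in all, crops included, and the job is handed in when it is done.

```bash
ls; mkdir -p pics
```

Run:
```python
from cell import bot
import cv2
for n in("scene","side"):
    im=bot.get_image(n); cv2.imwrite(f"pics/{n}0.png",cv2.resize(im[:,:,::-1],(800,600),interpolation=cv2.INTER_CUBIC))
    print(n,bot.get_calibration(n))
print(bot.get_calibration("wrist")); print(bot.state())
```

```text
cell.py
pics
scene {'vertical_fov': 48.103877599070856, 'cx': 259.4009076136772, 'cy': 193.4624210860097, 'R': array([[-0.16420648,  0.98642288, -0.00247744],
       [ 0.78324893,  0.12885726, -0.60820795],
       [-0.599631  , -0.10181213, -0.79377387]]), 't': array([ 0.16976873, -0.37764774,  1.53776664])}
side {'vertical_fov': 50.65788978407247, 'cx': 249.62611666694963, 'cy': 193.53631728471137, 'R': array([[-0.77124851, -0.63652736,  0.00294348],
       [-0.47886499,  0.57715793, -0.66149607],
       [ 0.41936149, -0.51158739, -0.74994286]]), 't': array([0.39523372, 0.37655511, 1.00074108])}
{'vertical_fov': 65.70646984690485, 'cx': 258.1343403932767, 'cy': 187.42323575972804, 'hand_eye': array([[-5.26329752e-04, -9.65214935e-01, -2.61457170e-01,
         7.28771302e-02],
       [ 9.99999852e-01, -5.44650325e-04, -2.39062444e-06,
        -1.49499683e-04],
       [-1.40095266e-04, -2.61457132e-01,  9.65215079e-01,
        -9.29591954e-02],
       [ 0.00000000e+00,  0.00000000e+00,  0.00000000e+00,
         1.00000000e+00]])}
{'time_s': 0.1, 'qpos': array([-1.42259919e+00,  4.91527931e-01,  1.55941126e+00,  2.63032271e-05,
        1.09166708e+00, -1.05617173e-01]), 'dq': array([ 0.00082741, -0.00088985, -0.00097528,  0.00074325,  0.00212652,
       -0.00097616]), 'effort': array([ 2.75629260e-03, -6.13626480e+01, -2.58603859e+01,  6.94394507e-02,
        4.70408262e-02, -5.53599909e-05]), 'position': array([ 0.1569317 , -0.60483464,  0.2916945 ]), 'eef_rot': array([ 9.91958730e-01,  1.26560742e-01,  8.75762514e-07, -5.06946231e-04]), 'ft_force': array([ 0.301658  , -0.34608306, -0.28966363]), 'moment': array([-0.00078757,  0.00759681, -0.01251471]), 'gripper_force': 0.0, 'grip_width': 0.09528451697082405}
```

View pics/scene0.png

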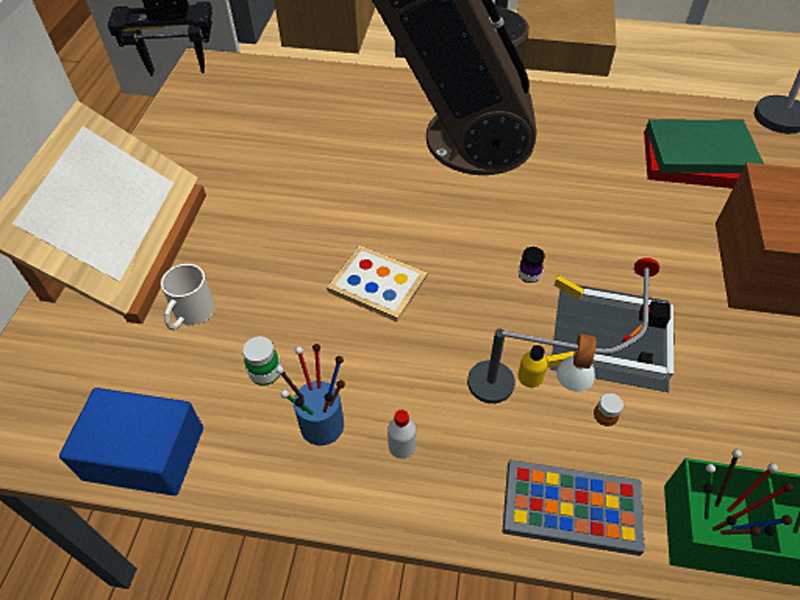

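View pics/side0.png

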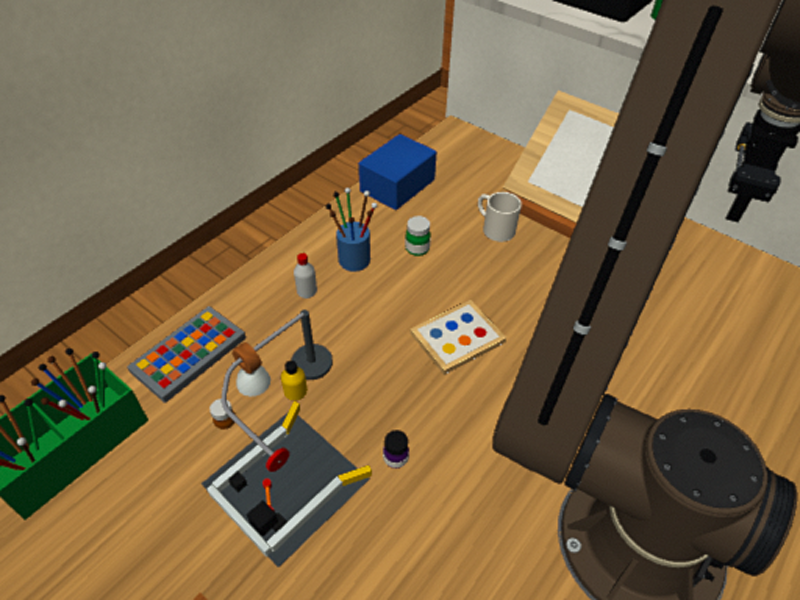

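The scene view shows the panel at about (378,283), the stand at (615,335), the lamp on the rail at (585,350), the violet jar at (531,264) and the yellow bottle at (533,367). I'll enlarge both views to read the pixels.

Run:
```python
from cell import bot
import cv2
for n,(x0,y0,w,h,s) in dict(scene=(200,148,240,140,3.3),side=(125,180,210,180,3.3)).items():
    im=bot.get_image(n)[y0:y0+h,x0:x0+w,::-1]
    o=cv2.resize(im,None,fx=s,fy=s,interpolation=cv2.INTER_CUBIC)
    for k in range(0,w,20):
        cv2.line(o,(int(k*s),0),(int(k*s),6),(0,0,255),1); cv2.putText(o,str(x0+k),(int(k*s),16),0,.35,(0,0,255),1)
    for k in range(0,h,20):
        cv2.line(o,(0,int(k*s)),(6,int(k*s)),(0,0,255),1); cv2.putText(o,str(y0+k),(8,int(k*s)+4),0,.35,(0,0,255),1)
    cv2.imwrite(f"pics/{n}1.png",o)
```

```text
(no output)
```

View pics/scene1.png

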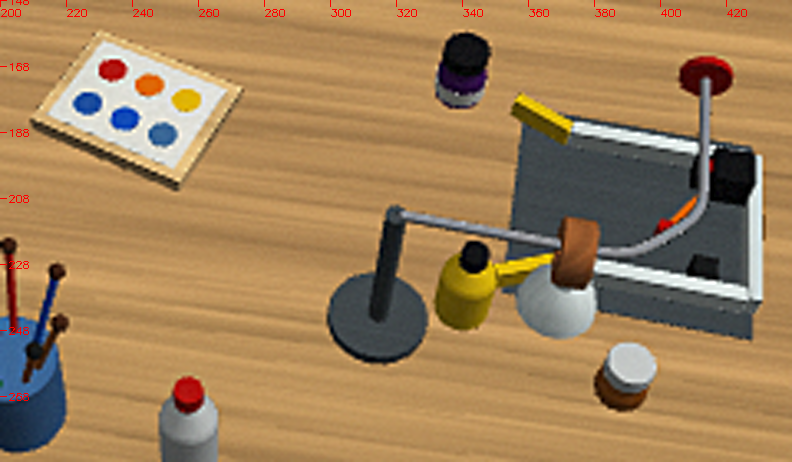

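View pics/side1.png

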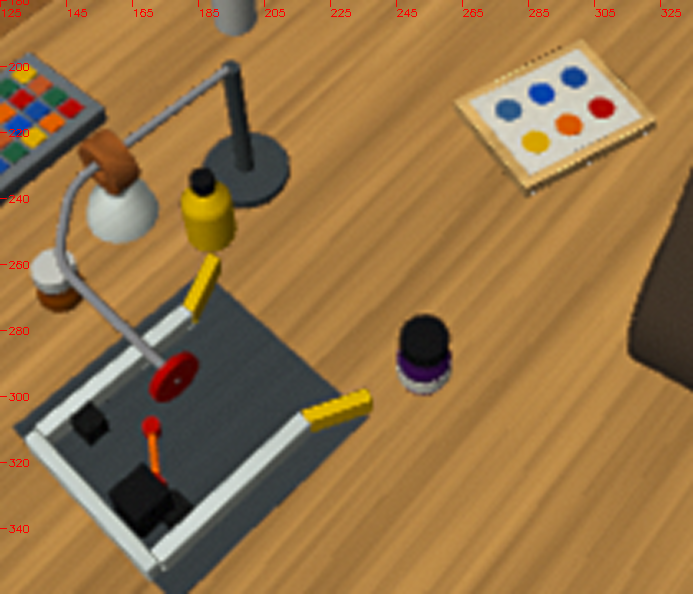

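The crops show the panel corners, the post top, the foot, the red stop, the lever roller, the ring and the jar caps clearly in both views. I'll triangulate them and fit the stand pose.

Create h.py:
```python
import numpy as np, cv2
from cell import bot
from scipy.optimize import least_squares
C={n:bot.get_calibration(n) for n in("scene","side")}
def cam(n):
    c=C[n]; f=192/np.tan(np.radians(c["vertical_fov"])/2)
    return f,c["cx"],c["cy"],np.array(c["R"]),np.array(c["t"])
def proj(n,X):
    f,cx,cy,R,t=cam(n); p=np.atleast_2d(X)@R.T+t
    return np.c_[cx+f*p[:,0]/p[:,2],cy+f*p[:,1]/p[:,2]]
def onz(n,uv,z):
    f,cx,cy,R,t=cam(n); d=R.T@np.array([(uv[0]-cx)/f,(uv[1]-cy)/f,1]); o=-R.T@t
    return o+d*(z-o[2])/d[2]
def tri(a,b):
    r=least_squares(lambda X:np.r_[proj("scene",X)[0]-a,proj("side",X)[0]-b],[.6,0,.05]); return r.x,np.abs(r.fun).max()
def fitpose(L,S,x0):   # L local 3D points, S list of (cam,i,uv)
    def W(p): c,s=np.cos(p[2]),np.sin(p[2]); return np.c_[p[0]+c*L[:,0]-s*L[:,1],p[1]+s*L[:,0]+c*L[:,1],L[:,2]]
    def e(p):
        w=W(p); return np.concatenate([proj(n,w[i])[0]-uv for n,i,uv in S])
    r=least_squares(e,x0,loss="soft_l1"); return r.x,e(r.x).reshape(-1,2)
S1=lambda u,v:(200+u/3.3,148+v/3.3)
D1=lambda u,v:(125+u/3.3,180+v/3.3)
```

Run:
```python
from h import *
np.set_printoptions(precision=4,suppress=True)
P=np.array([[-.06,-.075,.016],[-.06,.075,.016],[.06,.075,.016],[.06,-.075,.016]])
sc=[(100,32),(242,89),(178,180),(34,121)]; sd=[(655,122),(530,187),(460,103),(585,42)]
S=[("scene",i,S1(*p)) for i,p in enumerate(sc)]+[("side",i,D1(*p)) for i,p in enumerate(sd)]
for i in range(4): print(tri(S1(*sc[i]),D1(*sd[i])))
print("panel",*fitpose(P,S,[.6,-.2,0]))
L=np.array([[.150,-.165,.150],[.150,-.165,.012],[-.031,.05,.15],[.015,.056,.017]])
sc=[(395,213),(377,318),(706,76),(664,226)]; sd=[(232,68),(245,170),(176,377),(151,425)]
S=[("scene",i,S1(*p)) for i,p in enumerate(sc)]+[("side",i,D1(*p)) for i,p in enumerate(sd)]
for i in range(4): print(tri(S1(*sc[i]),D1(*sd[i])))
p,e=fitpose(L,S,[.6,.2,0]); print("stand",p,e)
c,s=np.cos(p[2]),np.sin(p[2])
def loc(X): d=X[:2]-p[:2]; return np.array([c*d[0]+s*d[1],-s*d[0]+c*d[1]])
for n,a,b in [("ring",(577,253),(110,162)),("violetcap",(467,48),(425,332)),("yellowcap",(475,250),(203,177)),("inkcap",(631,362),(52,269))]:
    X,r=tri(S1(*a),D1(*b)); print(n,X,r,"stand",loc(X))
for n,uv,z in [("white",(402/1.5625,448/1.5625),0.01),("pot",(320/1.5625,428/1.5625),.02),("green",(262/1.5625,370/1.5625),.02),("mug",(190/1.5625,305/1.5625),.03)]:
    print(n,onz("scene",uv,z))
```

```text
(array([ 0.3812, -0.1996,  0.009 ]), np.float64(0.1159757288204446))
(array([ 0.4277, -0.0612,  0.0103]), np.float64(0.8030218461784671))
(array([ 0.5368, -0.0996,  0.0085]), np.float64(0.49207183090544504))
(array([ 0.4906, -0.2388,  0.0061]), np.float64(0.9022140606801372))
panel [ 0.4601 -0.1476 -0.3326] [[ 0.1361 -2.1627]
 [ 0.608  -1.6206]
 [ 0.4123 -0.4778]
 [-0.9902 -2.3264]
 [ 0.7039 -0.8079]
 [-1.5487  0.2523]
 [-2.2292 -1.2797]
 [-1.1725 -1.4212]]
(array([0.6407, 0.081 , 0.1464]), np.float64(0.08945150048313621))
(array([0.6426, 0.0823, 0.002 ]), np.float64(0.11275982984795974))
(array([0.4715, 0.3086, 0.1475]), np.float64(0.4378618215429242))
(array([0.521 , 0.3107, 0.0115]), np.float64(0.054462105332163446))
stand [ 0.5012  0.2561 -0.06  ] [[ 0.6588 -0.6988]
 [ 0.3624 -2.4911]
 [-0.4343 -0.3784]
 [ 0.6943 -1.5182]
 [-0.6733 -0.5646]
 [-0.0766 -1.6349]
 [-0.8578 -1.0216]
 [ 0.0369 -0.5273]]
ring [0.6501 0.2111 0.1413] 0.6478040160908733 stand [ 0.1513 -0.0359]
violetcap [0.391  0.1323 0.059 ] 0.464565260147765 stand [-0.1026 -0.1301]
yellowcap [0.6186 0.1472 0.0815] 0.19436058209197427 stand [ 0.1237 -0.1016]
inkcap [0.673  0.2742 0.0397] 0.16249036793774962 stand [0.1703 0.0285]
white [ 0.7909 -0.0457  0.01  ]
pot [ 0.7829 -0.1795  0.02  ]
green [ 0.6936 -0.3023  0.02  ]
mug [ 0.5884 -0.4666  0.03  ]
```

```bash
sed -i 's#^S1=.*#S1=lambda u,v:(199.5+(u+.5)/3.3,147.5+(v+.5)/3.3)#; s#^D1=.*#D1=lambda u,v:(124.5+(u+.5)/3.3,179.5+(v+.5)/3.3)#' h.py
```

Add to h.py:
```python
from scipy.spatial.transform import Rotation as Ro
ST=np.array([.5012,.2561,-.06])
def st2w(x,y): c,s=np.cos(ST[2]),np.sin(ST[2]); return np.array([ST[0]+c*x-s*y,ST[1]+s*x+c*y])
def w2st(p): c,s=np.cos(ST[2]),np.sin(ST[2]); d=np.array(p)[:2]-ST[:2]; return np.array([c*d[0]+s*d[1],-s*d[0]+c*d[1]])
def row(pos,phi,base=None):
    """tool row to reach world pos with closing axis at angle phi, pointing down; base=(pos,phi) or measured"""
    if base is None: s=bot.state(); p0=s["position"]; R0=Ro.from_quat(s["eef_rot"])
    else: p0=np.array(base[0]); R0=down(base[1])
    return np.r_[(R0.inv()*down(phi)).as_rotvec(), R0.inv().apply(np.array(pos)-p0)].round(4)
def down(phi): 
    c,s=np.cos(phi),np.sin(phi); return Ro.from_matrix(np.array([[-s,c,0],[c,s,0],[0,0,-1]]))
def row_st(x,y,z,th,base=None): w=st2w(x,y); return row([*w,z],th+ST[2],base)
```

Run:
```python
from h import *
print(row([.424,-.252,.29],-.333), row([.424,-.252,.29],-.333)[3:]-0)
```

```text
[-5.000e-04 -4.000e-04 -9.840e-01  3.471e-01 -2.745e-01  2.100e-03] [ 0.3471 -0.2745  0.0021]
```

The rows are not in the units I measure in: shifts go in shares of 0.6 m and turns go in shares of pi/2 rad. I convert before sending: 0.347 m / 0.6 = 0.5783, 0.315 m / 0.6 = 0.525, -0.984 rad / 1.5708 = -0.6264.

Emit:
tcp_steps --pt "0 0 -0.0891 0.0583 -0.0458 0 0.08" --pt "0 0 -0.1783 0.1167 -0.0917 0 0.08" --pt "0 0 -0.2674 0.175 -0.1375 0 0.08" --pt "0 0 -0.3565 0.2333 -0.1833 0 0.08" --pt "0 0 -0.4456 0.2917 -0.2283 0 0.08" --pt "0 0 -0.5348 0.35 -0.275 0 0.08" --pt "0 0 -0.6264 0.4083 -0.32 0 0.08" --pt "0 0 -0.6264 0.4667 -0.3667 0 0.08" --pt "0 0 -0.6264 0.525 -0.4117 0 0.08" --pt "0 0 -0.6264 0.5783 -0.4575 0 0.08"

```text
time_s: 1.2
position: [0.4249, -0.2505, 0.2923]
eef_rot: [0.815, 0.58, 0.0, 0.0]
ft_force: [0.2, -0.8, -0.0]
grip_width: 0.08
gripper_force: 0.0
```

Run:
```python
from h import *
print(row([.424,-.252,.13],-.333))
im=bot.get_image("wrist"); s=bot.state(); print(s["position"],s["time_s"])
cv2.imwrite("pics/w2.png",cv2.resize(im[:,:,::-1],(768,576)))
```

```text
[ 3.000e-04  1.000e-04  0.000e+00 -1.600e-03 -4.000e-04  1.623e-01]
[ 0.4268506  -0.24674431  0.29233694] 1.25
```

View pics/w2.png

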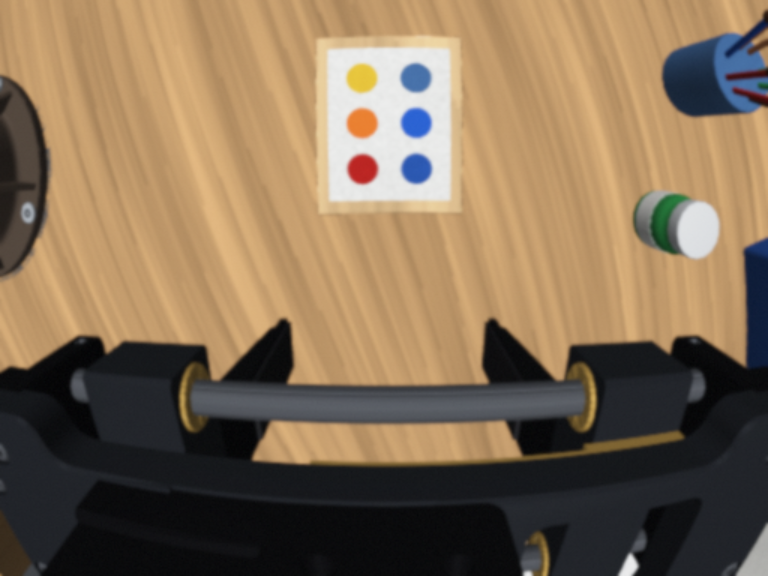

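The wrist view shows the panel nearly square to the tool, with its rear corners at (318,213) and (461,213) and its front corners at (319,38) and (461,38). I'll convert those to world coordinates.

Add to h.py:
```python
def wz(uv,z,pos,quat,sc=1.5):
    c=bot.get_calibration("wrist"); f=192/np.tan(np.radians(c["vertical_fov"])/2)
    d=(np.array(uv)+.5)/sc-.5-np.array([c["cx"],c["cy"]]); r=np.hypot(*d); a=r/f
    v=np.r_[np.sin(a)*d/r,np.cos(a)]; H=np.array(c["hand_eye"]); Rt=Ro.from_quat(quat)
    o=pos+Rt.apply(H[:3,3]); v=Rt.apply(H[:3,:3]@v); return o+v*(z-o[2])/v[2]
```

Run:
```python
from h import *
s=bot.state()
q=np.array([(318,213),(461,213),(461,38),(319,38)])
P=np.array([wz(u,.016,[.4249,-.2505,.2923],s["eef_rot"]) for u in q]); print(P)
print(P.mean(0), np.linalg.norm(P-np.roll(P,1,0),axis=1), np.arctan2(*(P[1]-P[0])[1::-1]),np.arctan2(*(P[2]-P[3])[1::-1]))
print(np.array([s["position"]]),w2st(P.mean(0)))
print("ring/down",row([.424,-.252,.085],-.333))
```

```text
[[ 0.38014908 -0.20033746  0.016     ]
 [ 0.49332655 -0.23924968  0.016     ]
 [ 0.54128657 -0.09782655  0.016     ]
 [ 0.43013524 -0.05980944  0.016     ]]
[ 0.46122436 -0.14930578  0.016     ] [0.14915341 0.11967999 0.14933408 0.11747306] -0.3311551256605758 -0.32955718875401285
[[ 0.4268506  -0.24674431  0.29233694]] [-0.01559395 -0.40707337]
ring/down [ 0.0004 -0.0013  0.0019 -0.0062 -0.0011  0.2073]
```

Scaled: 0.207 m / 0.6 = 0.345, -0.01 m / 0.6 = -0.0167.

Emit:
tcp_steps --pt "0 0 0 -0.005 -0.0017 0.0833 0.08" --pt "0 0 0 -0.01 -0.0017 0.1667 0.08" --pt "0 0 0 -0.0167 -0.0017 0.25 0.08" --pt "0 0 0 -0.0167 -0.0017 0.3167 0.08" --pt "0 0 0 -0.0167 -0.0017 0.345 0.08" --pt "0 0 0 -0.0167 -0.0017 0.345 0.08" --pt "0 0 0 -0.0167 -0.0017 0.345 0.08"

```text
time_s: 1.95
position: [0.4198, -0.2615, 0.0856]
eef_rot: [0.815, 0.58, -0.0, -0.0]
ft_force: [0.4, 0.0, -0.9]
grip_width: 0.08
gripper_force: 0.0
```

Run:
```python
from h import *
s=bot.state(); p=s["position"]; print(p,s["eef_rot"],s["ft_force"],w2st(p))
f=np.array([np.sin(.33),np.cos(.33)]); print("panel frame",(p[:2]-[.4612,-.1493])@f,(p[:2]-[.4612,-.1493])@[f[1],-f[0]])
print("contact",row([*(np.array([.4612,-.1493])-f*.085),.085],-.33))
```

```text
[ 0.41983384 -0.26145373  0.0855642 ] [ 8.14517598e-01  5.80138843e-01 -4.88594119e-05 -6.06109308e-05] [ 0.42422555  0.00619009 -0.89770207] [-0.05018515 -0.52150146]
panel frame -0.11950659509210422 -0.0027914995349970473
contact [-0.0002  0.     -0.003   0.0345  0.0027  0.0006]
```

Scaled: 0.104 m / 0.6 = 0.1733, 0.034 m / 0.6 = 0.0567, -0.07 rad / 1.5708 = -0.0446.

Emit:
tcp_steps --pt "0 0 0 0.02 0.0017 0 0.08" --pt "0 0 0 0.04 0.005 0 0.08" --pt "0 0 0 0.0567 0.005 0 0.08" --pt "0 0 -0.0064 0.0733 0.005 0 0.08" --pt "0 0 -0.0127 0.09 0.005 0 0.08" --pt "0 0 -0.0191 0.1067 0.0042 0 0.08" --pt "0 0 -0.0255 0.1233 0.0033 0 0.08" --pt "0 0 -0.0318 0.14 0.0033 0 0.08" --pt "0 0 -0.0382 0.1567 0.0017 0 0.08" --pt "0 0 -0.0446 0.1733 0.0008 0 0.08"

```text
time_s: 2.95
position: [0.4543, -0.1624, 0.0852]
eef_rot: [0.793, 0.609, -0.0, -0.0]
ft_force: [-0.2, -3.8, 2.5]
grip_width: 0.0798
gripper_force: 1.7
```

Emit:
tcp_steps --pt "0 0 -0.0064 0.0167 0 0 0.08" --pt "0 0 -0.0127 0.0333 0 0 0.08" --pt "0 0 -0.0191 0.05 -0.0008 0 0.08" --pt "0 0 -0.0255 0.0667 -0.0017 0 0.08" --pt "0 0 -0.0318 0.0833 -0.0017 0 0.08" --pt "0 0 -0.0382 0.1 -0.0033 0 0.08" --pt "0 0 -0.0446 0.1167 -0.0042 0 0.08" --pt "0 0 -0.0509 0.13 -0.005 0 0.08" --pt "0 0 -0.0573 0.14 -0.0058 0 0.08" --pt "0 0 -0.0573 0.145 -0.0058 0 0.08"

```text
time_s: 3.95
position: [0.4734, -0.0776, 0.0852]
eef_rot: [0.765, 0.644, -0.0, -0.0]
ft_force: [-0.4, -3.3, 0.7]
grip_width: 0.0801
gripper_force: 1.4
```

Run:
```python
from h import *
s=bot.state(); im=bot.get_image("wrist"); print(s["position"],s["eef_rot"],w2st(s["position"]))
cv2.imwrite("pics/w3.png",cv2.resize(im[:,:,::-1],(768,576)))
```

```text
[ 0.4733653  -0.07763228  0.08517665] [ 7.65202392e-01  6.43789766e-01 -1.39234470e-04 -1.30634947e-04] [-0.00777269 -0.33480083]
```

View pics/w3.png

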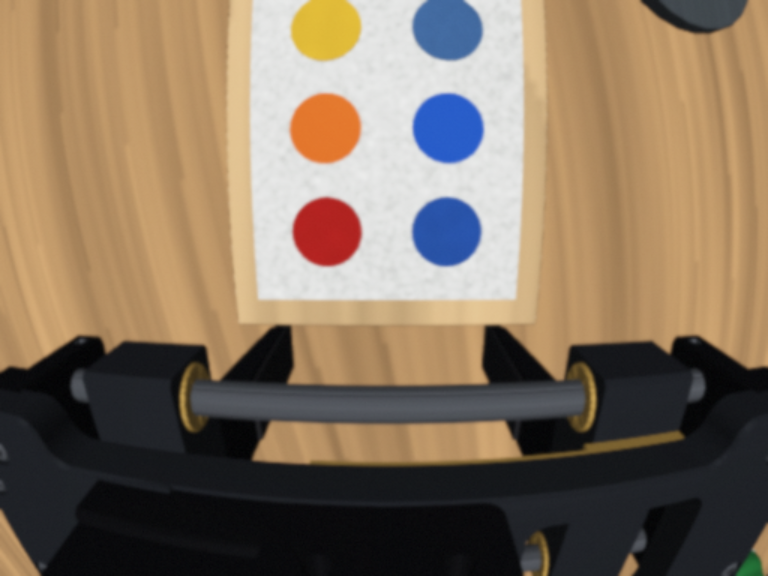

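The panel sits squarely on both fingers, rear corners (239,323) and (536,325), centred on the tool. I'll keep pushing along the arc.

Scaled: 0.09 m / 0.6 = 0.15, 0.086 m / 0.6 = 0.1433, -0.09 rad / 1.5708 = -0.0573.

Emit:
tcp_steps --pt "0 0 -0.0064 0.0167 0 0 0.08" --pt "0 0 -0.0127 0.0333 0 0 0.08" --pt "0 0 -0.0191 0.05 -0.0008 0 0.08" --pt "0 0 -0.0255 0.0667 -0.0017 0 0.08" --pt "0 0 -0.0318 0.0833 -0.0017 0 0.08" --pt "0 0 -0.0382 0.1 -0.0033 0 0.08" --pt "0 0 -0.0446 0.1167 -0.0042 0 0.08" --pt "0 0 -0.0509 0.1333 -0.005 0 0.08" --pt "0 0 -0.0573 0.1433 -0.0058 0 0.08" --pt "0 0 -0.0637 0.15 -0.0067 0 0.08"

```text
time_s: 5.0
position: [0.485, 0.0117, 0.0852]
eef_rot: [0.732, 0.681, 0.0, 0.0]
ft_force: [0.8, -1.8, -1.9]
grip_width: 0.0801
gripper_force: 0.8
```

Run:
```python
from h import *
s=bot.state(); print(s["position"],2*np.arctan2(s["eef_rot"][1],s["eef_rot"][0])-np.pi/2,w2st(s["position"]))
ims=[]
for n,(x0,y0,w,h) in dict(scene=(270,148,160,120),side=(130,220,160,120)).items():
    ims.append(cv2.resize(bot.get_image(n)[y0:y0+h,x0:x0+w,::-1],(400,300),interpolation=cv2.INTER_CUBIC))
ims.append(cv2.resize(bot.get_image("wrist")[:,:,::-1],(400,300)))
cv2.imwrite("pics/c4.png",np.vstack([np.hstack(ims[:2]),np.hstack([ims[2],ims[2]*0])]))
```

```text
[0.48504243 0.01173873 0.08520405] -0.07172112560630595 [-0.00147561 -0.24489042]
```

View pics/c4.png

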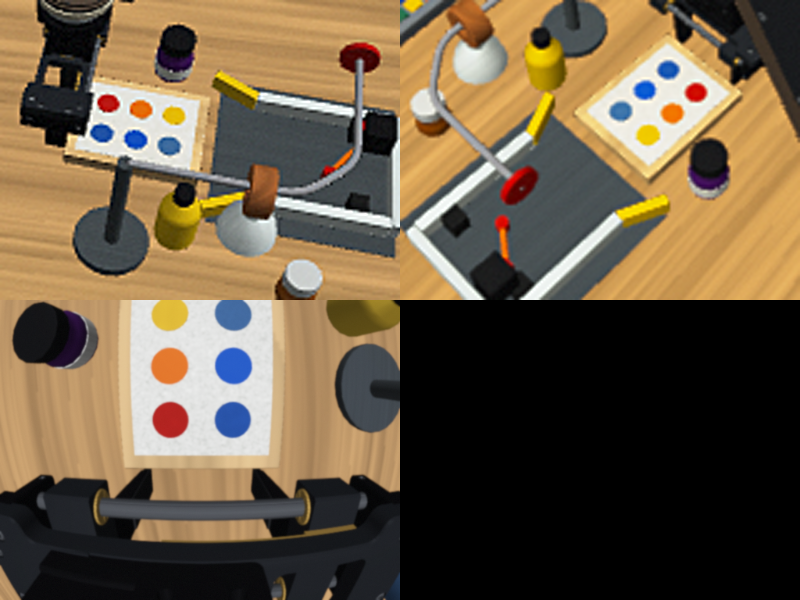

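The panel is at the mouth, with the jar to its left and the bottle and post foot to its right, all clear. The left rim of the foot is at wrist (336,388), so I can use it to check the stand's x.

Run:
```python
from h import *
s=bot.state()
for n,uv,z in [("footleft",(336,388),.012),("foottop",(370,345),.012),("footbot",(367,432),.012),("panRL",(125,467),.016),("panRR",(280,467),.016)]:
    X=wz(uv,z,s["position"],s["eef_rot"],.78125); print(n,w2st(X))
```

```text
footleft [ 0.49713529 -1.17607126]
foottop [ 0.3943512  -0.71416272]
footbot [-1.01678442  1.65601616]
panRL [0.37097435 1.30926057]
panRR [-0.33857961  1.29957153]
```

Run:
```python
from h import *
s=bot.state()
for n,uv,z in [("footleft",(336,88),.012),("foottop",(370,45),.012),("footbot",(367,132),.012),("panRL",(125,167),.016),("panRR",(280,167),.016)]:
    X=wz(uv,z,s["position"],s["eef_rot"],.78125); print(n,w2st(X))
```

```text
footleft [ 0.10580007 -0.17037809]
foottop [ 0.14333184 -0.12923819]
footbot [ 0.14427108 -0.20584895]
panRL [-0.06107121 -0.23173039]
panRR [ 0.05872656 -0.23330776]
```

Scaled: 0.086 m / 0.6 = 0.1433, 0.01 m / 0.6 = 0.0167, -0.012 rad / 1.5708 = -0.0076.

Emit:
tcp_steps --pt "0 0 -0.0032 0.0167 0 0 0.08" --pt "0 0 -0.0076 0.0333 0 0 0.08" --pt "0 0 -0.0076 0.05 0 0 0.08" --pt "0 0 -0.0076 0.0667 0 0 0.08" --pt "0 0 -0.0076 0.0833 0 0 0.08" --pt "0 0 -0.0076 0.1 0 0 0.08" --pt "0 0 -0.0076 0.1133 0 0 0.08" --pt "0 0 -0.0076 0.1267 0 0 0.08" --pt "0 0 -0.0076 0.1367 0 0 0.08" --pt "0 0 -0.0076 0.1433 0 0 0.08"

```text
time_s: 6.15
position: [0.4913, 0.0974, 0.0852]
eef_rot: [0.728, 0.685, -0.0, 0.0]
ft_force: [0.8, -2.2, 0.9]
grip_width: 0.0798
gripper_force: 1.4
```

Run:
```python
from h import *
s=bot.state(); print(s["position"],2*np.arctan2(s["eef_rot"][1],s["eef_rot"][0])-np.pi/2,w2st(s["position"]),s["moment"])
ims=[]
for n,(x0,y0,w,h) in dict(scene=(290,148,160,120),side=(120,240,160,120)).items():
    ims.append(cv2.resize(bot.get_image(n)[y0:y0+h,x0:x0+w,::-1],(400,300),interpolation=cv2.INTER_CUBIC))
ims.append(cv2.resize(bot.get_image("wrist")[:,:,::-1],(400,300)))
cv2.imwrite("pics/c5.png",np.vstack([np.hstack(ims[:2]),np.hstack([ims[2],ims[2]*0])]))
```

```text
[0.49125805 0.09738076 0.08520028] -0.06077518729042475 [-0.00040662 -0.15902979] [-0.54316542 -0.05548781 -0.01459259]
```

View pics/c5.png

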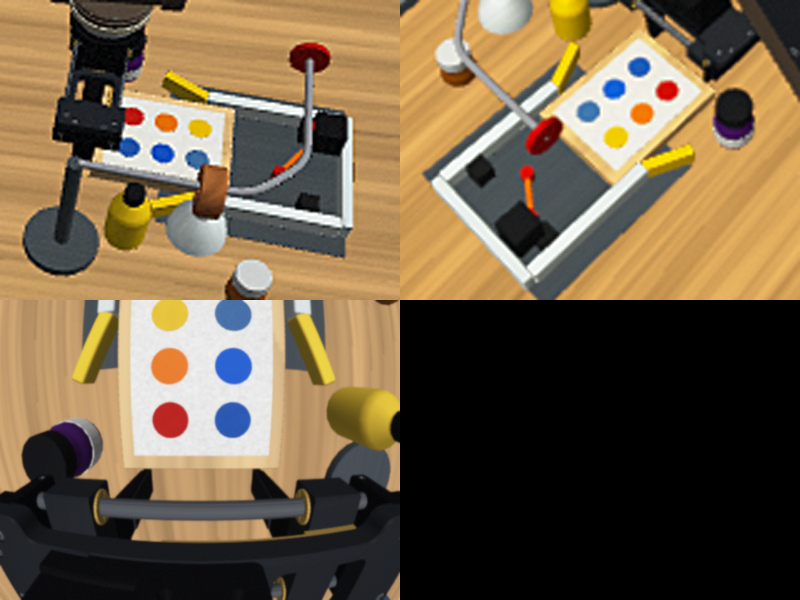

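The panel's front is between the guides, with even gaps of about 8 px on both sides. I'll continue, slowing down towards the stops.

Scaled: 0.067 m / 0.6 = 0.1117, 0.01 m / 0.6 = 0.0167.

Emit:
tcp_steps --pt "0 0 0 0.0167 0 0 0.08" --pt "0 0 0 0.0333 0 0 0.08" --pt "0 0 0 0.05 0 0 0.08" --pt "0 0 0 0.0667 0 0 0.08" --pt "0 0 0 0.08 0 0 0.08" --pt "0 0 0 0.09 0 0 0.08" --pt "0 0 0 0.0967 0 0 0.08" --pt "0 0 0 0.1033 0 0 0.08" --pt "0 0 0 0.1083 0 0 0.08" --pt "0 0 0 0.1117 0 0 0.08"

```text
time_s: 7.3
position: [0.4953, 0.1639, 0.0852]
eef_rot: [0.728, 0.685, -0.0, 0.0]
ft_force: [-0.4, -2.1, -1.0]
grip_width: 0.0801
gripper_force: 1.2
```

Emit:
tcp_steps --pt "0 0 0 0.0017 0 0 0.08" --pt "0 0 0 0.0033 0 0 0.08" --pt "0 0 0 0.005 0 0 0.08" --pt "0 0 0 0.0067 0 0 0.08"

```text
time_s: 7.7
position: [0.4956, 0.1677, 0.0852]
eef_rot: [0.728, 0.685, -0.0, 0.0]
ft_force: [0.2, -2.4, -0.8]
grip_width: 0.0799
gripper_force: 1.1
```

Run:
```python
from h import *
s=bot.state(); print(s["position"],w2st(s["position"]),s["ft_force"])
```

```text
[0.4955635  0.16770695 0.08518205] [-0.00032595 -0.08857198] [ 0.15986219 -2.39049718 -0.77248544]
```

Not at the stops yet, since the force is only sliding friction. I'll creep forward.

Scaled: 0.004 m / 0.6 = 0.0067, 0.003 m / 0.6 = 0.005.

Emit:
tcp_steps --pt "0 0 0 0.0017 0 0 0.08" --pt "0 0 0 0.0033 0 0 0.08" --pt "0 0 0 0.005 0 0 0.08" --pt "0 0 0 0.0067 0 0 0.08"

```text
time_s: 8.1
position: [0.4956, 0.1716, 0.0852]
eef_rot: [0.728, 0.685, -0.0, -0.0]
ft_force: [-0.6, -11.2, 2.0]
grip_width: 0.0799
gripper_force: 5.5
```

Emit:
tcp_steps --pt "0 0 0 0.0017 0 0 0.08" --pt "0 0 0 0.0033 0 0 0.08"

```text
time_s: 8.3
position: [0.4953, 0.1722, 0.0852]
eef_rot: [0.728, 0.685, -0.002, -0.0]
ft_force: [-0.8, -28.0, 3.2]
grip_width: 0.0799
gripper_force: 14.1
```

The force rose to 28 N, so the panel is against the stops. I'll back off, lift, and look.

Scaled: -0.2 m / 0.6 = -0.3333, -0.03 m / 0.6 = -0.05.

Emit:
tcp_steps --pt "0 0 0 -0.0067 0 0 0.08" --pt "0 0 0 -0.0233 0 0 0.08" --pt "0 0 0 -0.05 0 0 0.08" --pt "0 0 0 -0.05 0 -0.0833 0.08" --pt "0 0 0 -0.05 0 -0.1667 0.08" --pt "0 0 0 -0.05 0 -0.25 0.08" --pt "0 0 0 -0.05 0 -0.3167 0.04" --pt "0 0 0 -0.05 0 -0.3333 0.03" --pt "0 0 0 -0.05 0 -0.3333 0.03"

```text
time_s: 9.2
position: [0.4942, 0.1437, 0.2865]
eef_rot: [0.728, 0.685, 0.001, 0.001]
ft_force: [-0.6, -0.4, -1.1]
grip_width: 0.061
gripper_force: 0.0
```

Run:
```python
from h import *
s=bot.state(); print(s["position"],2*np.arctan2(s["eef_rot"][1],s["eef_rot"][0])-np.pi/2,w2st(s["position"]))
ims=[]
for n,(x0,y0,w,h) in dict(scene=(290,148,160,120),side=(110,200,160,120)).items():
    ims.append(cv2.resize(bot.get_image(n)[y0:y0+h,x0:x0+w,::-1],(400,300),interpolation=cv2.INTER_CUBIC))
a=bot.get_image("wrist")[:,:,::-1]
ims.append(cv2.resize(a,(400,300))); ims.append(cv2.resize(bot.get_image("side")[270:360,130:250,::-1],(400,300),interpolation=cv2.INTER_CUBIC))
cv2.imwrite("pics/c6.png",np.vstack([np.hstack(ims[:2]),np.hstack(ims[2:])]))
```

```text
[0.49422987 0.14369923 0.2865091 ] -0.060878885028790464 [-0.00021759 -0.11261647]
```

View pics/c6.png

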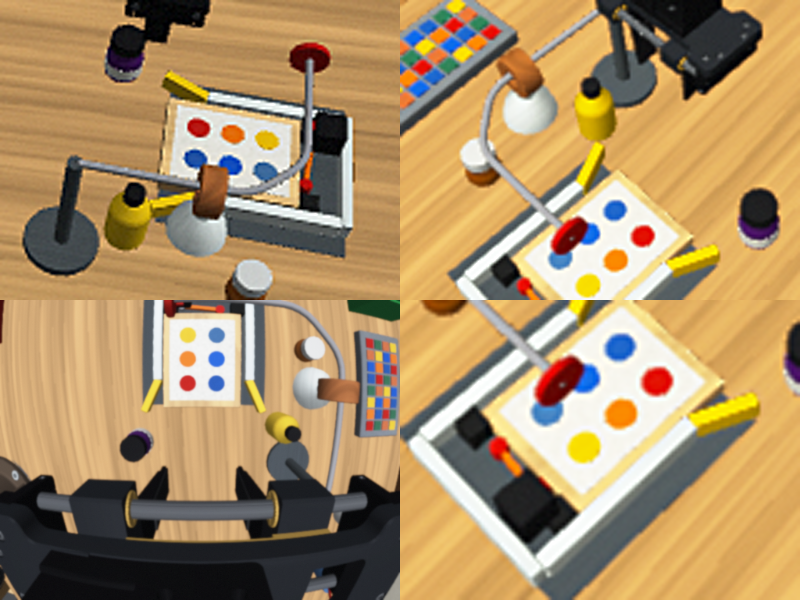

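The panel is home and the lever has swung over. The lamp ring has not moved. Next I'll go astride the rail behind the ring.

Scaled: 0.15 m / 0.6 = 0.25, 0.114 m / 0.6 = 0.19.

Emit:
tcp_steps --pt "0 0 0 0.01 0.0633 0 0.03" --pt "0 0 0 0.02 0.1267 0 0.03" --pt "0 0 0 0.03 0.19 0 0.03" --pt "0 0 0 0.0433 0.25 0 0.03" --pt "0 0 0 0.0433 0.25 0 0.03" --pt "0 0 0 0.0433 0.25 0 0.03"

```text
time_s: 10.0
position: [0.6452, 0.1605, 0.2827]
eef_rot: [0.728, 0.685, -0.002, -0.001]
ft_force: [-0.3, -0.2, 0.1]
grip_width: 0.0299
gripper_force: 0.0
```

Run:
```python
from h import *
s=bot.state(); print(s["position"],2*np.arctan2(s["eef_rot"][1],s["eef_rot"][0])-np.pi/2,w2st(s["position"]),s["grip_width"])
im=bot.get_image("wrist"); cv2.imwrite("pics/w7.png",cv2.resize(im[:,:,::-1],(768,576)))
```

```text
[0.64524254 0.16051585 0.28273294] -0.06099681967726989 [ 0.14951495 -0.08677478] 0.029944290425968856
```

View pics/w7.png

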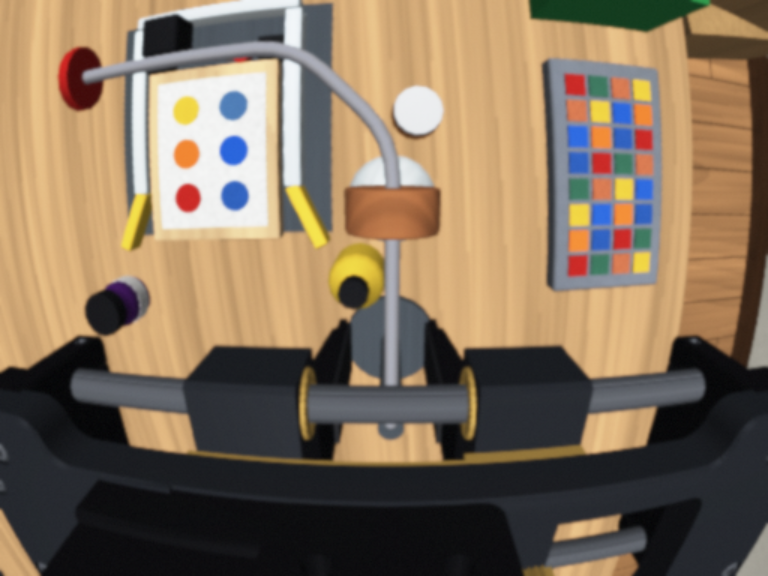

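Rail column 391 lies midway between the fingers at 348 and 430. The ring's rear face is at row 237 and the stop disc at (82,78). I'll refine the stand pose from this view.

Run:
```python
from h import *
s=bot.state()
for n,uv,z in [("railnear",(391,340),.154),("railringrear",(391,243),.154),("ringrear",(393,238),.160),("railaftring",(391,182),.154),("railbend",(345,90),.152),("railend",(88,76),.15),("end79",(270,49),.152)]:
    print(n,w2st(wz(uv,z,s["position"],s["eef_rot"])))
```

```text
railnear [ 0.14987762 -0.10650066]
railringrear [ 0.14983514 -0.05364899]
ringrear [ 0.15079277 -0.05006528]
railaftring [ 0.14983892 -0.02281373]
railbend [0.12708326 0.02405638]
railend [-0.02859122  0.05082387]
end79 [0.08839105 0.04826528]
```

The stand pose agrees within 1–2 mm. I'll descend astride the rail, push along the first straight, and compute the waypoints for the bends.

The rows are not in the units I measure in: shifts go in shares of 0.6 m and turns go in shares of pi/2 rad. I convert before sending: 0.075 m / 0.6 = 0.125, 0.066 m / 0.6 = 0.11.

Emit:
tcp_steps --pt "0 0 0 0 0.0008 0.0667 0.03" --pt "0 0 0 0 0.0008 0.125 0.03" --pt "0 0 0 0 0.0008 0.125 0.03" --pt "0 0 0 0.02 0.0008 0.125 0.03" --pt "0 0 0 0.0367 0.0008 0.125 0.03" --pt "0 0 0 0.05 0.0008 0.125 0.03" --pt "0 0 0 0.065 0.0008 0.125 0.03" --pt "0 0 0 0.08 0.0008 0.125 0.03" --pt "0 0 0 0.095 0.0008 0.125 0.03" --pt "0 0 0 0.11 0.0008 0.125 0.03"

```text
time_s: 11.05
position: [0.6497, 0.227, 0.2102]
eef_rot: [0.728, 0.685, -0.0, -0.0]
ft_force: [0.6, -3.0, 1.2]
grip_width: 0.0301
gripper_force: 1.2
```

Run:
```python
from h import *
s=bot.state(); p=s["position"]; print(w2st(p),p[2],2*np.arctan2(s["eef_rot"][1],s["eef_rot"][0])-np.pi/2)
def pt(l):  # along rail from (150,-21)
    A=.05*np.pi/4
    if l<A: a=l/.05; return .1+.05*np.cos(a),-.021+.05*np.sin(a),a
    l-=A; d=np.hypot(.020,.021)
    if l<d: return .1354-.0204*l/d,.0144+.0206*l/d,np.pi/4
    l-=d
    if l<A: a=np.pi/4+l/.05; return .079+.05*np.cos(a),.05*np.sin(a),a
    return .079-(l-A),.05,np.pi/2
def seg(ls):
    b=pt(ls[0]); base=([*st2w(b[0],b[1]),.208],b[2]+ST[2])
    for l in ls[1:]:
        q=pt(l); r=row_st(q[0],q[1],.208,q[2],base); print(round(l,3),r[[2,3,4]])
    print("--")
seg(np.r_[0:.051:.005]); seg(np.r_[.05:.101:.005]); seg(np.r_[.10,.105,.11,.115,.12,.13,.14,.15,.16,.17])
```

```text
[ 0.15001058 -0.02017256] 0.21015574319949443 -0.060848926613157994
0.005 [-0.1     0.005  -0.0002]
0.01 [-0.2     0.0099 -0.001 ]
0.015 [-0.3     0.0148 -0.0022]
0.02 [-0.4     0.0195 -0.0039]
0.025 [-0.5     0.024  -0.0061]
0.03 [-0.6     0.0282 -0.0087]
0.035 [-0.7     0.0322 -0.0118]
0.04 [-0.7854  0.0359 -0.0151]
0.045 [-0.7854  0.0395 -0.0186]
0.05 [-0.7854  0.043  -0.0221]
--
0.055 [0.    0.005 0.   ]
0.06 [0.   0.01 0.  ]
0.065 [0.     0.015  0.0001]
0.07 [-0.0346  0.0207 -0.0001]
0.075 [-0.1346  0.0257 -0.0006]
0.08 [-0.2346  0.0306 -0.0015]
0.085 [-0.3346  0.0354 -0.0029]
0.09 [-0.4346  0.04   -0.0048]
0.095 [-0.5346  0.0444 -0.0071]
0.1 [-0.6346  0.0486 -0.0099]
--
0.105 [-0.1     0.005  -0.0002]
0.11 [-0.1508  0.0099 -0.0009]
0.115 [-0.1508  0.0149 -0.0017]
0.12 [-0.1508  0.0198 -0.0024]
0.13 [-0.1508  0.0297 -0.0039]
0.14 [-0.1508  0.0396 -0.0054]
0.15 [-0.1508  0.0495 -0.0069]
0.16 [-0.1508  0.0594 -0.0084]
0.17 [-0.1508  0.0693 -0.01  ]
--
```

Scaled: 0.043 m / 0.6 = 0.0717, 0.0395 m / 0.6 = 0.0658, -0.785 rad / 1.5708 = -0.4997.

Emit:
tcp_steps --pt "0 0 -0.0637 0.0083 0 0 0.03" --pt "0 0 -0.1273 0.0167 -0.0017 0 0.03" --pt "0 0 -0.191 0.025 -0.0033 0 0.03" --pt "0 0 -0.2546 0.0325 -0.0067 0 0.03" --pt "0 0 -0.3183 0.04 -0.01 0 0.03" --pt "0 0 -0.382 0.0467 -0.0142 0 0.03" --pt "0 0 -0.4456 0.0533 -0.02 0 0.03" --pt "0 0 -0.4997 0.06 -0.025 0 0.03" --pt "0 0 -0.4997 0.0658 -0.0308 0 0.03" --pt "0 0 -0.4997 0.0717 -0.0367 0 0.03"

```text
time_s: 12.05
position: [0.6304, 0.2712, 0.2102]
eef_rot: [0.412, 0.911, 0.0, 0.0]
ft_force: [0.6, -1.2, -0.2]
grip_width: 0.0299
gripper_force: 0.5
```

Run:
```python
from h import *
s=bot.state(); p=s["position"]; print(w2st(p),p[2],2*np.arctan2(s["eef_rot"][1],s["eef_rot"][0])-np.pi/2-ST[2],s["ft_force"])
im=bot.get_image("wrist"); im2=bot.get_image("scene")[148:268,290:450]
cv2.imwrite("pics/w8.png",np.hstack([cv2.resize(a[:,:,::-1],(400,300)) for a in(im,im2)]))
```

```text
[0.12810496 0.02286526] 0.2101756539385836 0.7815214364811038 [ 0.55820389 -1.21006387 -0.21576173]
```

View pics/w8.png

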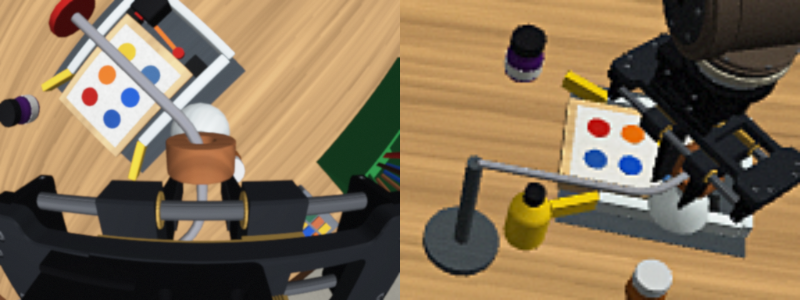

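The ring is travelling ahead of the fingers round the first corner, the rail is centred between them, and the panel is undisturbed. Now the second bend and the final straight, stopping short of the end.

Scaled: 0.0485 m / 0.6 = 0.0808, 0.0445 m / 0.6 = 0.0742, -0.635 rad / 1.5708 = -0.4043.

Emit:
tcp_steps --pt "0 0 0 0.0083 0 0 0.03" --pt "0 0 0 0.0167 0 0 0.03" --pt "0 0 0 0.025 0 0 0.03" --pt "0 0 -0.0223 0.0342 0 0 0.03" --pt "0 0 -0.0859 0.0425 -0.0008 0 0.03" --pt "0 0 -0.1496 0.0508 -0.0025 0 0.03" --pt "0 0 -0.2133 0.0592 -0.005 0 0.03" --pt "0 0 -0.2769 0.0667 -0.0083 0 0.03" --pt "0 0 -0.3406 0.0742 -0.0117 0 0.03" --pt "0 0 -0.4043 0.0808 -0.0167 0 0.03"

```text
time_s: 13.15
position: [0.5905, 0.3011, 0.2102]
eef_rot: [0.103, 0.995, 0.0, -0.0]
ft_force: [0.4, 0.2, 0.7]
grip_width: 0.0301
gripper_force: 0.3
```

Emit:
tcp_steps --pt "0 0 -0.0637 0.0083 0 0 0.03" --pt "0 0 -0.0955 0.0167 -0.0017 0 0.03" --pt "0 0 -0.0955 0.025 -0.0025 0 0.03" --pt "0 0 -0.0955 0.0333 -0.0042 0 0.03" --pt "0 0 -0.0955 0.0433 -0.0058 0 0.03" --pt "0 0 -0.0955 0.0533 -0.0075 0 0.03" --pt "0 0 -0.0955 0.0633 -0.0092 0 0.03" --pt "0 0 -0.0955 0.0733 -0.01 0 0.03" --pt "0 0 -0.0955 0.0833 -0.0117 0 0.03" --pt "0 0 -0.0955 0.0933 -0.0133 0 0.03"

```text
time_s: 14.15
position: [0.534, 0.3044, 0.2102]
eef_rot: [0.031, 1.0, -0.0, -0.0]
ft_force: [0.9, 0.1, 0.5]
grip_width: 0.0297
gripper_force: 0.3
```

Run:
```python
from h import *
s=bot.state(); p=s["position"]; print(w2st(p),p[2],2*np.arctan2(s["eef_rot"][1],s["eef_rot"][0])-np.pi/2-ST[2],s["ft_force"])
```

```text
[0.02984826 0.05015543] 0.2101694682615306 1.568928855040832 [0.90132878 0.0658953  0.51615198]
```

Scaled: 0.0255 m / 0.6 = 0.0425, 0.0245 m / 0.6 = 0.0408.

Emit:
tcp_steps --pt "0 0 0 0.0083 0 0 0.03" --pt "0 0 0 0.0167 0 0 0.03" --pt "0 0 0 0.0233 0 0 0.03" --pt "0 0 0 0.03 0 0 0.03" --pt "0 0 0 0.035 0 0 0.03" --pt "0 0 0 0.0383 0 0 0.03" --pt "0 0 0 0.0408 0 0 0.03" --pt "0 0 0 0.0425 0 0 0.03"

```text
time_s: 14.95
position: [0.5115, 0.3057, 0.2105]
eef_rot: [0.031, 1.0, 0.0, 0.003]
ft_force: [18.7, -4.2, -8.7]
grip_width: 0.0301
gripper_force: 9.5
```

Emit:
tcp_steps --pt "0 0 0 0.0017 0 0 0.03" --pt "0 0 0 0.0033 0 0 0.03"

```text
time_s: 15.15
position: [0.5111, 0.3058, 0.2106]
eef_rot: [0.031, 1.0, 0.001, 0.005]
ft_force: [29.1, -5.1, -12.5]
grip_width: 0.0299
gripper_force: 14.5
```

The collar is against the stop at 29 N. I'll back off, lift clear, and check.

Scaled: -0.14 m / 0.6 = -0.2333, -0.06 m / 0.6 = -0.1.

Emit:
tcp_steps --pt "0 0 0 -0.005 0 0 0.03" --pt "0 0 0 -0.0167 0 0 0.03" --pt "0 0 0 -0.0367 0 0 0.03" --pt "0 0 0 -0.05 0 0 0.03" --pt "0 0 0 -0.05 0 -0.05 0.03" --pt "0 0 0 -0.05 0 -0.1167 0.03" --pt "0 0 0 -0.1 0 -0.1667 0.03" --pt "0 0 0 -0.1667 0 -0.2167 0.03" --pt "0 0 0 -0.2333 0 -0.2167 0.03" --pt "0 0 0 -0.2333 0 -0.2167 0.03"

```text
time_s: 16.15
position: [0.6505, 0.2963, 0.3398]
eef_rot: [0.032, 0.999, 0.0, 0.001]
ft_force: [-0.2, 0.0, -1.1]
grip_width: 0.03
gripper_force: 0.0
```

Emit:
tcp_steps --pt "0 0 0 0 0 0 0.03" --pt "0 0 0 0 0 0 0.03" --pt "0 0 0 0 0 0 0.03" --pt "0 0 0 0 0 0 0.03" --pt "0 0 0 0 0 0 0.03"

```text
time_s: 16.65
position: [0.6464, 0.2977, 0.3405]
eef_rot: [0.031, 1.0, 0.0, 0.0]
ft_force: [0.6, -0.4, 0.4]
grip_width: 0.03
gripper_force: 0.0
```

Run:
```python
from h import *
s=bot.state(); p=s["position"]; print(p,s["eef_rot"],w2st(p))
a=bot.get_image("wrist"); b=bot.get_image("side")[250:360,120:267]
cv2.imwrite("pics/w9.png",np.hstack([cv2.resize(x[:,:,::-1],(400,300)) for x in(a,b)]))
```

```text
[0.64642932 0.29767041 0.34047538] [3.06342708e-02 9.99530654e-01 8.39976289e-06 1.13974471e-04] [0.14247525 0.05020414]
```

View pics/w9.png

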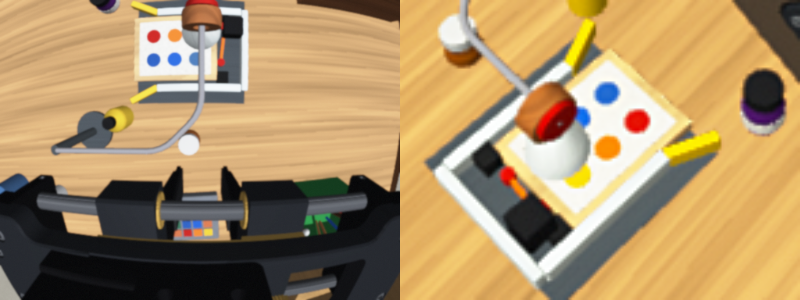

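The side view shows the collar flush against the red disc at about (550,110). The panel is home with the lever pressed, and the arm is clear of everything.

```bash
python3 -c "
from cell import bot
print(bot.sign_off())"
```

```text
the job is handed in; nothing more can be done
None
```

I handed the job in at about 17 s: in the last pictures the panel is home against the stops holding the lever pressed, the lamp's collar is against the red stop, and no bystander in view has moved; sign-off returned no verdict.

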